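# Start a hold-to-run test on the bench test box

## Robot

A 7-joint arm with a two-finger parallel gripper is mounted at the origin on a cart in front of the work surface, level with it; the furniture and walls round the work are solid. World frame = base frame: x ahead of the robot, y to its left, z up, the work surface at z = 0. Lengths are in m, angles in rad, forces in N, time in s.
With the tool pointing down it reaches from about 0.4 to 0.85 m from the base axis. Payload 6.9 kg.
Tool frame: the origin (TCP) lies on the centre line of the jaws, within the pads' length; the fingertips stand 8 mm ahead of it and the grasp point (between the pads) lies 11 mm behind it; z points along the fingers, y is the line along which they close (so a half turn about z gives the same grasp; the last joint's range is limited). The gripper opens to 85 mm and grips with 20 to 120 N. Pads are 22 mm wide; open, the fingers measure 114 mm over their backs; the gripper's body (76 mm by 85 mm) begins 54 mm behind the grasp point. The pads swing forward as they close: fully open they stand 13 mm farther back than shut.
Start: joints at [1.341, 0.507, -0.238, 1.5, 0.126, 1.149, -0.155], TCP at [0.206, -0.59, 0.239] pointing down, gripper open.
Joint ranges: [-3.08, 3.08], [-0.24, 2.05], [-1.43, 1.35], [0, 2.5], [-1.52, 4.66], [0.17, 1.96], [-2.89, 2.89]. Speed limits (rad/s): [2.39, 2.39, 3.14, 3.14, 3.14, 3.14, 3.14].

## Interface

Orientations are given as a 3x3 rotation matrix whose columns are the frame's x, y, z axes.
In Python, from station import bot gives the robot as it stands.
- The arm moves only by the tool drive_tool, never from a script. Its argument "moves" is a list of rows, each a list of 3 entries, a list of its own where there are three numbers: the shift along the tool's x, y, z normalised to -1 to 1, where 1 is 1 m, then the turn, a rotation vector about the tool's x, y, z normalised to -1 to 1, where 1 is 180 degrees, then the gripper command: -1 is shut, 1 is fully open, values between are in proportion. In form: [[[x, y, z], [wx, wy, wz], grip], ...]. A call has 1 to 12 rows; each row is the pose to reach, as a shift and turn from the pose commanded when the call began, along the tool's axes at that moment, turning the shorter way round; what a row does not reach only later rows make up. A row lasts 1/12 s, in which the tool goes at most 41.7 mm and 7.16 degrees, less where a joint would pass 70% of its speed; a pose out of reach is approached as far as the arm can. A call with a number of a shift or a turn outside -1 to 1 is refused whole. A call with a gripper value outside its range is refused whole. The fingers move at their own pace and stop on an object; "newtons" is the grip in N (left out, the last holds). Time passes only in rows, so rows that repeat a pose let the fingers close. It gives the time, the measured TCP pose, the force, the opening and the grip force at its end, in the units of the state.
- bot.get_obs(): the state, without advancing time (a new reading comes with each control period).
- bot.camera(name): name is "side" or "top"; returns the picture (480x640x3 uint8, red, green, blue); there is no depth.
- bot.calibration(name): a dict with "camera_matrix" (3x3 intrinsics, pixels), "R" (3x3) and "t" (3): a world point X has camera coordinates R X + t. Camera axes: x right, y down, z forward; pixel columns grow to the right and rows downward; lengths in m; the calibration is good to about 2 mm. A picture is of the moment at which its call begins. calibration takes no time and is no camera call.
- bot.job_done(): hands the job in; it is judged then, once.
The state is a dict: "time_s": time; "q": joint angles; "qd": joint speeds; "joint_torque": joint torques, N m; "ee_pos": TCP position; "tool_rot": TCP orientation; "wrist_force": force on the tool from outside, world axes, zero at the start; "moment": the same for the moment, N m; "width": opening from 0.0 (shut) to 1.0 (fully open); "finger_force": force on a finger pad.
Only numpy, scipy, OpenCV 4.12 (cv2) and the standard library are available. Lean on these libraries where they do the work, as an engineer would, in place of code of your own. Each camera call takes 0.05 s, during which the arm holds its last target. There are 200 camera calls.

## Task

Start a test of the circuit module on the grey test box, using closed fingertips only and picking nothing up. Switch the blue rocker fully on by pressing its white-dotted half, then push the yellow key all the way in so that it stays down, then press the green key all the way down and finish while still holding it down gently with the fingers. Never press the red stop key, do not press a key before its turn, and leave the circuit module in its nest and the other things on the bench where they are.

Things in the scene. Friction and masses are not known exactly. Their poses are not given: they have to be found in the camera images.
- test_box: grey bench test box with an aluminium top, fixed to the bench, 150 (its x) x 206 (its y) x 45 mm high; origin at the centre of its underside, z up. Its flat top face is 45 mm above the bench and carries four control units in a 2 x 2 grid at x = -34 or +34 mm, y = +62 or -10 mm (so 68 and 72 mm apart), and at x = 0, y = -70 mm a low black nest
- rocker_unit: black 56 x 44 x 4 mm mounting plate of the blue rocker, fixed on the test box's top face; origin at the centre of its underside, axes parallel to the test box's. It sits in one of the four places of a 2 x 2 grid (which one changes)
- yellow_unit: black 56 x 44 x 4 mm mounting plate of the yellow key, fixed on the test box's top face; origin at the centre of its underside, axes parallel to the test box's. It sits in one of the four places of a 2 x 2 grid (which one changes)
- green_unit: black 56 x 44 x 4 mm mounting plate of the green key, fixed on the test box's top face; origin at the centre of its underside, axes parallel to the test box's. It sits in one of the four places of a 2 x 2 grid (which one changes)
- red_unit: black 56 x 44 x 4 mm mounting plate of the red key, fixed on the test box's top face; origin at the centre of its underside, axes parallel to the test box's. It sits in one of the four places of a 2 x 2 grid (which one changes)
- rocker (a joint): tilt of the blue rocker in rad, -0.16 off to +0.16 fully on; starts near -0.16. It pivots about the test box's y direction, 10.5 mm above the underside of its plate; two faces 25 mm long and 24 mm wide form a shallow V. The +x face (away from the robot) bears a white dot; off, it slopes up to its outer end; fully on, it lies level, 14.5 mm above the plate's underside. About 2 N near the outer end turns it; no spring, it stays where it is left
- rocker_on (a point): point on the surface of the white-dotted face, 5 mm from its outer end; moves with the rocker, about 6 mm down from off to on. Press straight down here; fingers that reach over the pivot onto the other face block it
- yellow_key (a joint): travel of the yellow key in m, 0 out to 0.006 all the way in; about 3 N pushes it, it has no spring and stays where it is left
- yellow_top (a point): centre of the flat top of the yellow key, a round cap of 27 mm diameter; 18 mm above its plate's underside when out, 12 mm when in
- green_key (a joint): travel of the green key in m, 0 up to 0.005 all the way down; springs back (2 N at the start, 6 N all the way down)
- green_top (a point): centre of the flat top of the green key, a round cap of 27 mm diameter; 17 mm above its plate's underside when up, 12 mm when down
- red_key (a joint): travel of the red stop key in m, 0 up to 0.005 down; springs back (2 to 6 N). Not to be pressed
- red_top (a point): centre of the top of the red stop key, a round mushroom head of 36 mm diameter; 23 mm above its plate's underside
- circuit_module: loose small green and brown circuit module, 30 x 52 x 19 mm, the thing under test, lying in the nest on the test box (walls 7 mm high); origin at the centre of its underside. Leave it there
- battery_9v: loose black and orange block battery, 26 x 50 x 17 mm, on the bench beside the test box; origin at the centre of its underside
- relay: loose blue relay, 20 x 28 x 22 mm, on the bench beside the test box; origin at the centre of its underside
- tape_1: loose roll of black tape, 62 x 60 x 19 mm, behind the test box; origin at the centre of its underside
- mug_1: loose dark mug, 82 x 114 x 97 mm, behind the test box; origin at the centre of its underside
- flux_tin: loose round tin with a yellow lid, 49 x 49 x 24 mm, on the brown mat at the right; origin at the centre of its underside
- screwdriver_2: loose red screwdriver, 22 x 201 x 22 mm, on the brown mat at the right; origin under its middle
- side_cutters: loose side cutters with red handles, 48 x 138 x 11 mm, at the far right; origin under their middle
Not all that is in view belongs to the job. What is shaped like the circuit_module but purple or turquoise is not meant.

How it is judged:
On the way, in this order (a step that is already met when the one before it is completed fails the run):
1. the blue rocker is switched on (value of joint rocker above 0.1 rad), for 0.1 s.
2. the yellow key is pushed in, with the rocker on (value of joint rocker above 0.1 rad and value of joint yellow_key above 0.0045 m), for 0.1 s.
3. the green key is pressed down by the fingers (all of step 2 and value of joint green_key above 0.0038 m and contact force between the fingers and green_unit above 1 N), for 0.2 s.
At the end, for the whole second after the job is handed in: the rocker stands beyond 0.10 rad on, the yellow key is in by more than 4.5 mm, the green key is held down by more than 3.8 mm by the fingers with 1 to 40 N, the red key is up, and the circuit module lies in its nest (all of step 3 and value of joint red_key below 0.0015 m and contact force between the fingers and green_unit below 40 N and horizontal distance between circuit_module and test_box below 0.085 m and height (world z) of circuit_module below 0.052 m); the arm keeps its last pose, push and grip.
It fails at once if the red stop key is pressed (value of joint red_key above 0.002 m).
It fails at once if the yellow key is pressed before the rocker is on (value of joint yellow_key above 0.002 m and value of joint rocker below 0.08 rad).
It fails at once if the green key is pressed before the yellow key is in (value of joint green_key above 0.002 m and value of joint yellow_key below 0.004 m).
It fails at once if the circuit module is shifted or lifted by more than 10 mm (distance of circuit_module from where it was at the start of the episode above 0.01 m).
It fails at once if another loose thing on the bench is shifted, carried or lifted by more than 20 mm (distance of any of battery_9v, relay, tape_1, mug_1, flux_tin, screwdriver_2, side_cutters from where it was at the start of the episode above 0.02 m).
It also fails if it takes over 32 s, if anything falls off the work surface, if the arm or the gripper's body presses on something with over 40 N, if the wrist force passes 120 N, or if a joint passes its speed limit or range.

## Working session

There is one attempt and no reset: what is moved stays moved. The work goes in short steps, Python scripts to look and compute and a tool call to move; the robot and the scene stay as the last step left them, time stands still between calls to the robot, and variables do not carry over. Pictures are saved under pics/ and viewed, at most 10 in all, crops included, and the job is handed in when it is done.

Besides the shell and the picture viewer there is one more tool, called after "Request:" as name(argument=value, ...), one argument or row to a line, values as JSON. drive_tool: Moves the arm, as the interface text tells. Its arguments: {"type":"object","properties":{"moves":{"type":"array"},"newtons":{"type":"number"}},"required":["moves"]}

```bash
mkdir -p pics; python3 - <<'E'
from station import bot
import cv2,numpy as np
for n in("top","side"):
    im=bot.camera(n); cv2.imwrite(f"pics/{n}0.png",im[:,:,::-1]); c=bot.calibration(n)
    print(n,c["camera_matrix"],c["R"],c["t"], -np.array(c["R"]).T@c["t"])
o=bot.get_obs(); print(o["time_s"],o["ee_pos"],o["tool_rot"],o["width"])
E
```

```text
top [[459.39861394   0.         316.97076036]
 [  0.         459.39861394 234.15622686]
 [  0.           0.           1.        ]] [[-0.01408837 -0.99988076  0.00632274]
 [-0.99425061  0.01333721 -0.10624427]
 [ 0.10614728 -0.0077832  -0.99431996]] [-0.16564076  0.5854698   1.1018207 ] [ 0.46281482 -0.16485385  1.15881243]
side [[522.73827975   0.         320.12411215]
 [  0.         522.73827975 245.53527065]
 [  0.           0.           1.        ]] [[ 0.99876032  0.04924215  0.00728211]
 [ 0.03566556 -0.60585713 -0.79477362]
 [-0.03472445  0.79404807 -0.60686231]] [-0.57978621 -0.04097019  1.82718676] [ 0.64397673 -1.44714628  1.08051083]
0.1 [ 0.20576213 -0.58970242  0.23850323] [[ 9.44136347e-01  3.29554625e-01 -5.54716730e-04]
 [ 3.29555091e-01 -9.44135151e-01  1.50308897e-03]
 [-2.83776426e-05 -1.60193065e-03 -9.99998717e-01]] 1.0055010435964566
```

View pics/top0.png

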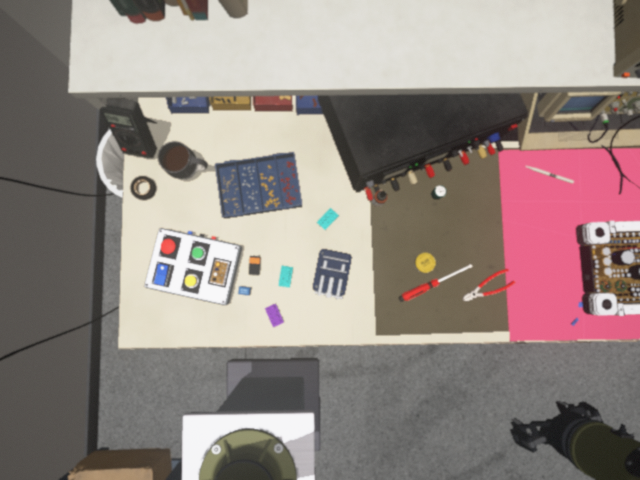

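View pics/side0.png

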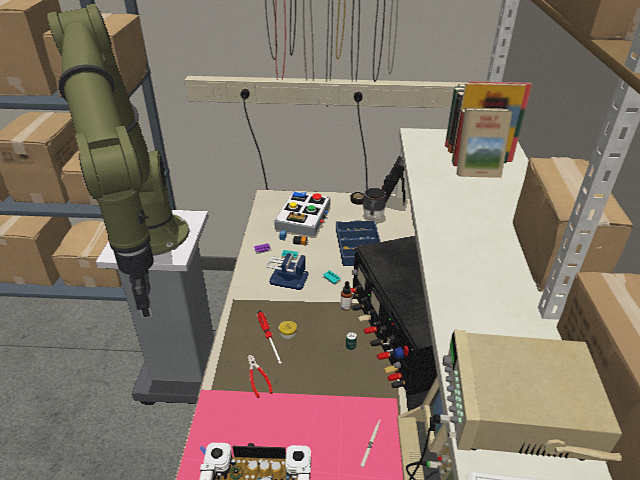

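The top view shows the box around (195,265): red at (169,246), green at (198,253), rocker at (162,272), yellow at (191,281) and the module at (219,271). Next I measure them.

```bash
cat > h.py <<'E'
from station import bot
import cv2,numpy as np
def ray(n,u,v,z):
    c=bot.calibration(n);R=np.array(c["R"]);C=-R.T@np.array(c["t"])
    d=R.T@np.linalg.inv(c["camera_matrix"])@[u,v,1]
    return C+d*(z-C[2])/d[2]
def proj(n,X):
    c=bot.calibration(n);p=np.array(c["camera_matrix"])@(np.array(c["R"])@X+c["t"]);return p[:2]/p[2]
HUE={"red":([(0,8),(172,180)],.068),"green":([(50,80)],.062),"blue":([(105,125)],.060),"yellow":([(22,34)],.063)}
def blobs(n,box):
    im=cv2.imread(f"pics/{n}0.png");h=cv2.cvtColor(im,cv2.COLOR_BGR2HSV);x0,y0,x1,y1=box
    out={}
    for k,(rs,z) in HUE.items():
        m=sum(cv2.inRange(h,(a,120,70),(b,255,255)) for a,b in rs)
        M=np.zeros_like(m);M[y0:y1,x0:x1]=m[y0:y1,x0:x1]
        N,L,s,c=cv2.connectedComponentsWithStats(M)
        i=1+np.argmax(s[1:,4]);out[k]=(c[i],s[i,4],ray(n,*c[i],z))
    return out
E
python3 - <<'E'
from h import *
np.set_printoptions(precision=4,suppress=True)
B={}
for n,b in(("top",(145,225,245,305)),("side",(270,185,335,240))):
    B[n]=blobs(n,b)
    for k,v in B[n].items(): print(n,k,*v)
# white top face, top view
im=cv2.imread("pics/top0.png");h=cv2.cvtColor(im,cv2.COLOR_BGR2HSV)
m=cv2.inRange(h,(0,0,215),(180,22,255));M=np.zeros_like(m);M[220:310,140:250]=m[220:310,140:250]
c=max(cv2.findContours(M,0,2)[0],key=cv2.contourArea);r=cv2.minAreaRect(c);bp=cv2.boxPoints(r)
P=np.array([ray("top",*p,.045) for p in bp]);print("box",bp,P,P.mean(0),np.linalg.norm(P-np.roll(P,1,0),axis=1))
# fit from centres: local coords
L=np.array([[34,62],[34,-10],[-34,62],[-34,-10]])/1000
for n in B:
    W=np.array([B[n][k][2][:2] for k in("red","green","blue","yellow")])
    a=L-L.mean(0);w=W-W.mean(0);U,S,V=np.linalg.svd(a.T@w);R=(U@V).T
    t=W.mean(0)-R@L.mean(0);print(n,"yaw",np.degrees(np.arctan2(R[1,0],R[0,0])),"t",t,"res mm",(W-(L@R.T+t))*1000)
for n,b in(("top",(140,220,250,310)),("side",(250,180,340,250))):
    i=cv2.imread(f"pics/{n}0.png")[b[1]:b[3],b[0]:b[2]];cv2.imwrite(f"pics/{n}c.png",cv2.resize(i,None,fx=4,fy=4,interpolation=2))
cv2.imwrite("pics/c.png",np.hstack([cv2.resize(cv2.imread(f"pics/{n}c.png"),(400,320)) for n in("top","side")]))
E
```

```text
top red [167.8361 246.082 ] 183 [0.5555 0.1814 0.068 ]
top green [197.2727 252.4545] 55 [0.5398 0.1129 0.062 ]
top blue [160.8167 274.3833] 180 [0.4889 0.1992 0.06  ]
top yellow [190.     280.2963] 81 [0.4739 0.1289 0.063 ]
side red [316.3404 196.0638] 47 [0.5577 0.1735 0.068 ]
side green [310.6176 207.6176] 34 [0.5411 0.1049 0.062 ]
side blue [298.5625 194.1458] 48 [0.4908 0.1956 0.06  ]
side yellow [292.7568 204.5135] 37 [0.4763 0.1196 0.063 ]
box [[143.3882 285.7529]
 [156.2823 227.7294]
 [238.0235 245.8942]
 [225.1294 303.9177]] [[0.4626 0.2454 0.045 ]
 [0.6027 0.2177 0.045 ]
 [0.5556 0.0186 0.045 ]
 [0.4166 0.0489 0.045 ]] [0.5094 0.1326 0.045 ] [0.2019 0.1428 0.2046 0.1423]
top yaw -13.360882135327369 t [0.5085 0.1303] res mm [[-0.4136 -1.3774]
 [ 0.5208  0.1518]
 [-0.8728  0.7337]
 [ 0.7655  0.492 ]]
side yaw -13.760192180157796 t [0.5103 0.1231] res mm [[-0.3803 -1.8038]
 [ 0.2124 -0.4598]
 [-1.2284  4.1232]
 [ 1.3963 -1.8596]]
```

View pics/c.png

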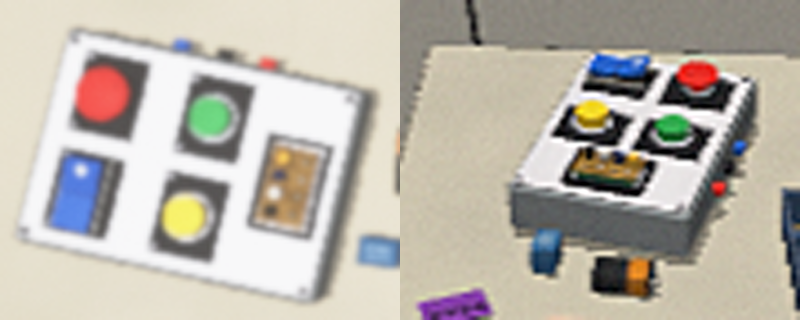

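The crop confirms the layout: rocker near-left with the dot on its far half, yellow near, green far and red far-left. The two views and the white face agree on the box at about (0.509, 0.130), yaw −13.4°.

```bash
cat >> h.py <<'E'
T=np.array([.509,.1305]);Y=np.radians(-13.4)
def wp(x,y): return T+np.array([[np.cos(Y),-np.sin(Y)],[np.sin(Y),np.cos(Y)]])@[x,y]
PT={"rocker":wp(-.034+.0205,.062),"yellow":wp(-.034,-.01),"green":wp(.034,-.01)}
def shift(p,R,*g): return [np.round(R.T@(np.array(x)-p),4) for x in g]
E
python3 - <<'E'
from h import *
o=bot.get_obs();p=np.array(o["ee_pos"]);R=np.array(o["tool_rot"])
print(PT,*shift(p,R,[.42,-.2,.24],[*PT["rocker"],.14]))
E
```

```text
{'rocker': array([0.5102359, 0.1939407]), 'yellow': array([0.47360814, 0.12865167]), 'green': array([0.5397569 , 0.11289281])} [ 0.3307 -0.2973 -0.001 ] [ 0.5457 -0.6394  0.0995]
```

Request:
drive_tool(
  moves=[
    [[0.331,-0.297,0],[0,0,-0.45],-1],
    [[0.331,-0.297,0],[0,0,-0.45],-1],
    [[0.331,-0.297,0],[0,0,-0.45],-1],
    [[0.331,-0.297,0],[0,0,-0.45],-1],
    [[0.331,-0.297,0],[0,0,-0.45],-1],
    [[0.331,-0.297,0],[0,0,-0.45],-1],
    [[0.331,-0.297,0],[0,0,-0.45],-1],
    [[0.331,-0.297,0],[0,0,-0.45],-1],
    [[0.331,-0.297,0],[0,0,-0.45],-1],
    [[0.331,-0.297,0],[0,0,-0.45],-1],
    [[0.331,-0.297,0],[0,0,-0.45],-1],
    [[0.331,-0.297,0],[0,0,-0.45],-1],
  ],
  newtons=30,
)

```text
time_s: 1.1
ee_pos: [0.4235, -0.1942, 0.2399]
tool_rot: [[-0.194, 0.981, 0.003], [0.981, 0.194, 0.002], [0.002, 0.003, -1.0]]
wrist_force: [0.3, -0.3, -0.3]
width: -0.002
finger_force: 0.0
```

```bash
cat > s.py <<'E'
import sys
from h import *
o=bot.get_obs();p=np.array(o["ee_pos"]);R=np.array(o["tool_rot"])
x=R[:,0];a=np.degrees(np.arctan2(x[1],x[0]))
d=(a-(180-13.4)+180)%360-180
print(o["time_s"],p.round(4),"yaw",a.round(2),"turn z",round(d/180,4),"w",round(o["width"],3),"F",np.round(o["wrist_force"],2),"q",np.round(o["q"],2))
k,z=sys.argv[1],float(sys.argv[2]);print(k,PT[k],shift(p,R,[*PT[k],z]))
E
python3 s.py rocker 0.14
```

```text
1.1 [ 0.4235 -0.1942  0.2399] yaw 101.17 turn z -0.3635 w -0.002 F [ 0.27 -0.27 -0.25] q [ 0.92  0.31 -0.72  1.9   0.24  1.02  0.3 ]
rocker [0.5102359 0.1939407] [array([0.3638, 0.16  , 0.1009])]
```

Request:
drive_tool(
  moves=[
    [[0.364,0.16,0.1],[0,0,-0.364],-1],
    [[0.364,0.16,0.1],[0,0,-0.364],-1],
    [[0.364,0.16,0.1],[0,0,-0.364],-1],
    [[0.364,0.16,0.1],[0,0,-0.364],-1],
    [[0.364,0.16,0.1],[0,0,-0.364],-1],
    [[0.364,0.16,0.1],[0,0,-0.364],-1],
    [[0.364,0.16,0.1],[0,0,-0.364],-1],
    [[0.364,0.16,0.1],[0,0,-0.364],-1],
    [[0.364,0.16,0.1],[0,0,-0.364],-1],
    [[0.364,0.16,0.1],[0,0,-0.364],-1],
    [[0.364,0.16,0.1],[0,0,-0.364],-1],
    [[0.364,0.16,0.1],[0,0,-0.364],-1],
  ],
)

```text
time_s: 2.1
ee_pos: [0.5125, 0.1884, 0.1384]
tool_rot: [[-0.97, 0.242, -0.002], [0.242, 0.97, 0.001], [0.002, 0.0, -1.0]]
wrist_force: [0.3, -0.0, -0.3]
width: -0.001
finger_force: 0.0
```

```bash
python3 s.py rocker 0.08; python3 - <<'E'
from h import *
for n,b in(("top",(130,200,260,310)),("side",(250,150,350,250))):
    i=bot.camera(n)[b[1]:b[3],b[0]:b[2],::-1];cv2.imwrite(f"pics/{n}1.png",cv2.resize(i,(400,400*i.shape[0]//i.shape[1]))[:338])
cv2.imwrite("pics/c1.png",np.hstack([cv2.imread(f"pics/{n}1.png") for n in("top","side")]))
E
```

```text
2.1 [0.5125 0.1884 0.1384] yaw 165.98 turn z -0.0034 w -0.001 F [ 0.32 -0.02 -0.25] q [ 0.18  0.62 -0.91  1.84  0.59  0.98  0.33]
rocker [0.5102359 0.1939407] [array([0.0034, 0.0048, 0.0584])]
```

View pics/c1.png

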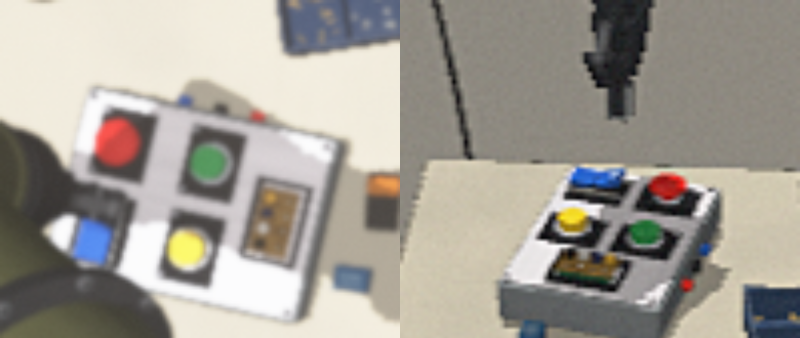

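The side view shows the fingertips hovering over the rocker, and the top view shows them over its dotted far half. I'll descend to just above it and let the arm settle.

Request:
drive_tool(
  moves=[
    [[0,0,0.03],[0,0,0],-1],
    [[0,0,0.05],[0,0,0],-1],
    [[0,0,0.05],[0,0,0],-1],
    [[0,0,0.05],[0,0,0],-1],
  ],
)

```text
time_s: 2.53
ee_pos: [0.5131, 0.184, 0.0892]
tool_rot: [[-0.969, 0.248, -0.002], [0.248, 0.969, -0.002], [0.001, -0.002, -1.0]]
wrist_force: [0.8, 0.3, -0.1]
width: 0.001
finger_force: 0.0
```

```bash
python3 s.py rocker 0.067
```

```text
2.5333 [0.5131 0.184  0.0892] yaw 165.63 turn z -0.0054 w 0.001 F [ 0.8   0.28 -0.06] q [ 0.14  0.68 -0.86  1.9   0.67  0.88  0.27]
rocker [0.5102359 0.1939407] [array([0.0052, 0.0089, 0.0222])]
```

Request:
drive_tool(
  moves=[
    [[0.005,0.009,0],[0,0,-0.005],-1],
    [[0.005,0.009,0],[0,0,-0.005],-1],
    [[0.005,0.009,0],[0,0,-0.005],-1],
    [[0.005,0.009,0.005],[0,0,-0.005],-1],
  ],
)

```text
time_s: 2.87
ee_pos: [0.5115, 0.1967, 0.0858]
tool_rot: [[-0.973, 0.23, 0.003], [0.23, 0.973, 0.001], [-0.002, 0.002, -1.0]]
wrist_force: [0.2, 0.2, 1.1]
width: 0.001
finger_force: 0.0
```

```bash
python3 s.py rocker 0.067
```

```text
2.8667 [0.5115 0.1967 0.0858] yaw 166.67 turn z 0.0004 w 0.001 F [0.24 0.16 1.1 ] q [ 0.12  0.69 -0.86  1.9   0.68  0.87  0.25]
rocker [0.5102359 0.1939407] [array([ 0.0006, -0.003 ,  0.0188])]
```

Request:
drive_tool(
  moves=[
    [[0,-0.002,0.007],[0,0,0],-1],
    [[0,-0.002,0.013],[0,0,0],-1],
    [[0,-0.002,0.018],[0,0,0],-1],
    [[0,-0.002,0.02],[0,0,0],-1],
    [[0,-0.002,0.02],[0,0,0],-1],
    [[0,-0.002,0.02],[0,0,0],-1],
  ],
)

```text
time_s: 3.37
ee_pos: [0.5107, 0.1936, 0.067]
tool_rot: [[-0.973, 0.231, 0.003], [0.231, 0.973, -0.002], [-0.004, -0.002, -1.0]]
wrist_force: [-6.5, -7.7, 36.9]
width: 0.003
finger_force: 18.3
```

```bash
python3 s.py rocker 0.067
```

```text
3.3667 [0.5107 0.1936 0.067 ] yaw 166.64 turn z 0.0002 w 0.003 F [-6.48 -7.68 36.88] q [ 0.11  0.71 -0.83  1.92  0.71  0.84  0.23]
rocker [0.5102359 0.1939407] [array([ 0.0006,  0.0002, -0.0001])]
```

The tip stopped hard at z ≈ 0.059, the fully-on height. I'll lift and go above yellow.

Request:
drive_tool(
  moves=[
    [[0,0,-0.03],[0,0,0],-1],
    [[0,0,-0.06],[0,0,0],-1],
    [[0.021,-0.072,-0.06],[0,0,0],-1],
    [[0.021,-0.072,-0.06],[0,0,0],-1],
    [[0.021,-0.072,-0.06],[0,0,0],-1],
    [[0.021,-0.072,-0.06],[0,0,0],-1],
    [[0.021,-0.072,-0.06],[0,0,0],-1],
  ],
)

```text
time_s: 3.95
ee_pos: [0.4734, 0.1288, 0.1241]
tool_rot: [[-0.973, 0.232, 0.0], [0.232, 0.973, 0.0], [0.0, 0.0, -1.0]]
wrist_force: [-0.0, -0.2, 1.2]
width: -0.003
finger_force: 0.0
```

```bash
python3 s.py yellow 0.085; python3 - <<'E'
from h import *
for n,b in(("top",(130,200,260,310)),("side",(250,150,350,250))):
    i=bot.camera(n)[b[1]:b[3],b[0]:b[2],::-1];cv2.imwrite(f"pics/{n}2.png",cv2.resize(i,(400,400*i.shape[0]//i.shape[1]))[:338])
cv2.imwrite("pics/c2.png",np.hstack([cv2.imread(f"pics/{n}2.png") for n in("top","side")]))
E
```

```text
3.95 [0.4734 0.1288 0.1241] yaw 166.61 turn z 0.0001 w -0.003 F [-0.03 -0.21  1.19] q [ 0.3   0.57 -0.93  2.    0.61  0.87  0.37]
yellow [0.47360814 0.12865167] [array([-0.0002, -0.0001,  0.0391])]
```

View pics/c2.png

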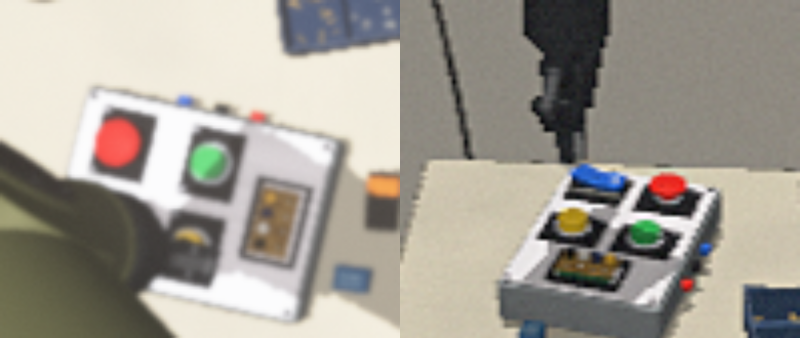

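The rocker (side view, 598,178) now slopes the other way, so it is on. Fingers are over yellow; I'll press it.

Request:
drive_tool(
  moves=[
    [[0,0,0.025],[0,0,0],-1],
    [[0,0,0.04],[0,0,0],-1],
    [[0,0,0.045],[0,0,0],-1],
    [[0,0,0.05],[0,0,0],-1],
    [[0,0,0.055],[0,0,0],-1],
    [[0,0,0.059],[0,0,0],-1],
    [[0,0,0.06],[0,0,0],-1],
    [[0,0,0.06],[0,0,0],-1],
    [[0,0,0.06],[0,0,0],-1],
  ],
)

```text
time_s: 4.8
ee_pos: [0.4733, 0.1298, 0.0651]
tool_rot: [[-0.973, 0.23, 0.001], [0.23, 0.973, 0.001], [-0.001, 0.001, -1.0]]
wrist_force: [-2.7, 2.0, 4.8]
width: 0.002
finger_force: 2.5
```

```bash
python3 s.py yellow 0.065
```

```text
4.8 [0.4733 0.1298 0.0651] yaw 166.7 turn z 0.0005 w 0.002 F [-2.7   1.95  4.82] q [ 0.23  0.65 -0.84  2.06  0.72  0.75  0.27]
yellow [0.47360814 0.12865167] [array([-0.0005, -0.0011,  0.0001])]
```

Request:
drive_tool(
  moves=[
    [[0,0,0.001],[0,0,0],-1],
    [[0,0,0.001],[0,0,0],-1],
    [[0,0,0.001],[0,0,0],-1],
  ],
)

```text
time_s: 5.05
ee_pos: [0.4734, 0.1299, 0.065]
tool_rot: [[-0.973, 0.23, 0.002], [0.23, 0.973, 0.0], [-0.002, 0.001, -1.0]]
wrist_force: [-5.3, -0.6, 16.6]
width: 0.003
finger_force: 8.6
```

Force rose with no further travel, so yellow is at its stop. Now above green.

Request:
drive_tool(
  moves=[
    [[0,0,-0.03],[0,0,0],-1],
    [[0,0,-0.05],[0,0,0],-1],
    [[-0.068,-0.001,-0.05],[0,0,0],-1],
    [[-0.068,-0.001,-0.05],[0,0,0],-1],
    [[-0.068,-0.001,-0.05],[0,0,0],-1],
    [[-0.068,-0.001,-0.05],[0,0,0],-1],
    [[-0.068,-0.001,-0.05],[0,0,0],-1],
  ],
)

```text
time_s: 5.63
ee_pos: [0.5385, 0.1124, 0.1133]
tool_rot: [[-0.973, 0.231, -0.001], [0.231, 0.973, 0.0], [0.001, 0.0, -1.0]]
wrist_force: [-0.2, 0.7, 0.6]
width: -0.001
finger_force: 0.0
```

```bash
python3 s.py green 0.065; python3 - <<'E'
from h import *
for n,b in(("top",(130,200,260,310)),("side",(250,150,350,250))):
    i=bot.camera(n)[b[1]:b[3],b[0]:b[2],::-1];cv2.imwrite(f"pics/{n}3.png",cv2.resize(i,(400,400*i.shape[0]//i.shape[1]))[:338])
cv2.imwrite("pics/c3.png",np.hstack([cv2.imread(f"pics/{n}3.png") for n in("top","side")]))
E
```

```text
5.6333 [0.5385 0.1124 0.1133] yaw 166.67 turn z 0.0004 w -0.001 F [-0.24  0.66  0.64] q [ 0.31  0.66 -0.9   1.86  0.64  0.94  0.45]
green [0.5397569  0.11289281] [array([-0.0011,  0.0007,  0.0483])]
```

View pics/c3.png

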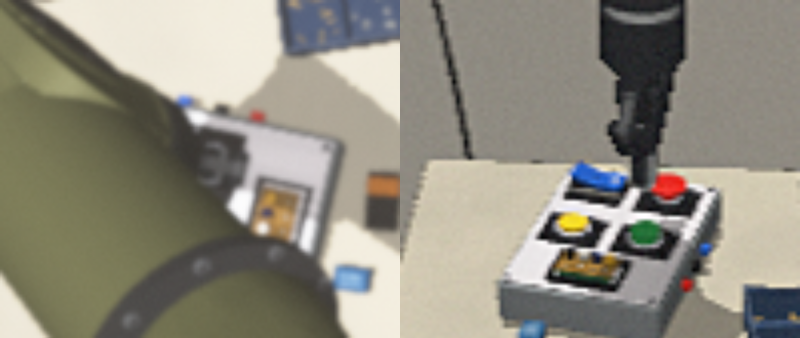

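Yellow (572,222) sits lower than before, the rocker is still on, and the fingers are over green. I'll press green and hold it.

Request:
drive_tool(
  moves=[
    [[-0.001,0,0.025],[0,0,0],-1],
    [[-0.001,0,0.035],[0,0,0],-1],
    [[-0.001,0,0.04],[0,0,0],-1],
    [[-0.001,0,0.044],[0,0,0],-1],
    [[-0.001,0,0.047],[0,0,0],-1],
    [[-0.001,0,0.049],[0,0,0],-1],
    [[-0.001,0,0.049],[0,0,0],-1],
    [[-0.001,0,0.049],[0,0,0],-1],
    [[-0.001,0,0.049],[0,0,0],-1],
  ],
)

```text
time_s: 6.48
ee_pos: [0.5394, 0.1121, 0.0651]
tool_rot: [[-0.973, 0.23, -0.0], [0.23, 0.973, -0.001], [0.0, -0.001, -1.0]]
wrist_force: [-4.6, -0.9, 8.2]
width: 0.001
finger_force: 3.6
```

```bash
python3 s.py green 0.065
```

```text
6.4833 [0.5394 0.1121 0.0651] yaw 166.68 turn z 0.0005 w 0.001 F [-4.62 -0.89  8.19] q [ 0.27  0.72 -0.84  1.9   0.72  0.85  0.39]
green [0.5397569  0.11289281] [array([-0.0002,  0.0009,  0.0001])]
```

Request:
drive_tool(
  moves=[
    [[0,0,0.0005],[0,0,0],-1],
    [[0,0,0.0005],[0,0,0],-1],
    [[0,0,0.0005],[0,0,0],-1],
    [[0,0,0.0005],[0,0,0],-1],
    [[0,0,0.0005],[0,0,0],-1],
    [[0,0,0.0005],[0,0,0],-1],
  ],
)

```text
time_s: 6.98
ee_pos: [0.5394, 0.1121, 0.0651]
tool_rot: [[-0.973, 0.23, -0.0], [0.23, 0.973, -0.001], [-0.0, -0.001, -1.0]]
wrist_force: [-7.0, -0.7, 12.1]
width: 0.0
finger_force: 5.9
```

Green is at its stop, held steadily at about 12 N.

```bash
python3 -c "
from station import bot
print(bot.job_done())"
```

```text
the job is handed in; nothing more can be done
None
```

I handed the job in at about 7 s with the rocker on, the yellow key pushed in and the green key held down at about 12 N. I never pressed the red key or touched the circuit module; the hand-in returned no verdict.

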